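# Weigh a microscope clamp bar on the spring scale

## Task

Tip the clamp bar upright inside its deep bin, draw it out, and hang it by its eye in the dip of the spring scale's hook, letting the weight down gently so the hook never shoots down to its end stop. Let go, wait until the bar has stopped bobbing and swinging, and only then press the record button fully down and release it. Leave the bar hanging still on the hook and the other things on the bench where they are.

Things in the scene. Friction and masses are not known exactly. Their poses are not given: they have to be found in the camera images.
- clamp_bar: Flat dark steel bar, 190 mm long (z), 8 mm thick (x), 30 mm wide (y); from z = 138 mm a head 42 mm wide with an eye. About 0.3 to 0.44 kg, balanced near z = 97 mm. Origin: centre of the foot end; z runs foot to eye. It starts leaning about 0.66 rad from vertical: foot against the bin's +x wall, shank on the rim of its -x wall, head sticking out over that rim, towards the robot.
- bar_eye (a point): Middle of the eye's upper edge, which rests on the hook (bar x = y = 0, z = 180 mm). The eye is a rectangular hole right through the head along the bar's x, 26 mm wide (y) and 34 mm high (z = 146 to 180 mm), with a 10 mm strip above it.
- bar_grip (a point): Point in the head inside the eye, bar z = 168 mm: a good place to grip across the head's 42 mm width (along the bar's y), with the tool in line with the bar.
- bin: White plastic open-topped deep bin, fixed: outside 88 mm (x) by 95 mm (y) by 95 mm high, walls and floor 5 mm. Origin: centre of its underside on the bench; x points away from the robot at yaw 0, z up.
- scale: Spring scale on a fixed stand: white foot plate 220 x 110 x 12 mm, steel column, white tube before it. Origin: on the bench below the dip of the hook; x points from the hook's tip back to the tube (axis at x = 115 mm, radius 16 mm, underside at z = 305 mm) and column (x = 150 mm, 490 mm tall), z up. The hook comes down out of the tube and reaches forward along -x.
- hook_seat (a point): Top of the 7 mm round wire at the bottom of the hook's dip, 265 mm above the bench unloaded; moves with the hook. In the scale's x-z plane a level arm, 10 mm higher than the dip, runs from the tube to x = 16 mm, falls to the dip (x = 0) and rises to the free tip at x = -16 mm, a 9 mm ball with its top 13 mm above the seat. The eye passes over the tip along +x, then is lowered.
- hook (a joint): Downward travel of the hook on its spring in m: 0 unloaded, 0.065 at the end stop (keep below 0.058). Spring 150 N/m, light damping 1.2 N s/m: the hanging bar pulls it down about 19 to 29 mm and bobs at about 3 Hz for two or three seconds after it is let go.
- record (a joint): Travel of the record button in m: 0 up, 0.006 fully down. It springs back; fully down takes about 5 N.
- record_top (a point): Centre of the top face of the record button, a black round cap (32 mm across) in a low white round housing (48 mm across) fixed to the bench; the cap's top is 22 mm above the bench. Pressed straight down.
- dish: Bystander: flat clear round culture dish, 62 mm across, 16 mm high. Origin: centre of its underside.
- objective: Bystander: aluminium microscope objective standing on the bench, 38 mm across, 50 mm high. Origin: centre of its underside.
- plain_bar: Bystander: short flat dark steel bar without an eye, lying on the bench, 110 x 30 x 8 mm. Origin: centre of its underside.
- driver: Bystander: screwdriver lying on the bench, handle to its -x. Origin: under its middle.
- bottle: Bystander: white plastic bottle, 60 mm across, 150 mm high. Origin: centre of its underside.
- beaker: Bystander: clear glass beaker, 70 mm across, 80 mm high. Origin: centre of its underside.
- canister: Bystander: black objective canister, 48 mm across, 60 mm high. Origin: centre of its underside.
Mind the look-alikes: they are no part of the job. Leave any green look-alike of the clamp_bar alone.

How it is judged:
On the way, in this order (a step that is already met when the one before it is completed fails the run):
1. the clamp bar stands upright (within 0.25 rad) with its foot still down inside the bin (angle between clamp_bar's own z axis and vertical below 0.25 rad and z of clamp_bar in the frame of bin below 0.085 m and x of clamp_bar in the frame of bin between -0.042 and 0.042 m and y of clamp_bar in the frame of bin between -0.045 and 0.045 m), for 0.1 s.
2. the bar hangs freely from the hook's dip, let go and settled (distance between bar_eye and hook_seat below 0.02 m and contact force between clamp_bar and scale above 1 N and value of joint hook above 0.01 m and angle between clamp_bar's own z axis and vertical below 0.2 rad and contact force between clamp_bar and the fingers below 0.05 N and contact force between clamp_bar and the arm below 0.05 N and linear speed of clamp_bar below 0.015 m/s and angular speed of clamp_bar below 0.15 rad/s), for 0.3 s.
3. the record button is pressed down while the bar hangs still (distance between bar_eye and hook_seat below 0.02 m and contact force between clamp_bar and scale above 1 N and value of joint hook above 0.01 m and angle between clamp_bar's own z axis and vertical below 0.2 rad and contact force between clamp_bar and the fingers below 0.05 N and contact force between clamp_bar and the arm below 0.05 N and linear speed of clamp_bar below 0.03 m/s and angular speed of clamp_bar below 0.3 rad/s and value of joint record above 0.0045 m), for 0.02 s.
At the end, for the whole second after the job is handed in: The clamp bar hangs by its eye in the dip of the hook (eye within 20 mm of the seat, bar within 0.2 rad of upright, hook drawn down more than 10 mm), touched by nothing but the scale and still (under 30 mm/s and 0.3 rad/s), and the record button is up again (distance between bar_eye and hook_seat below 0.02 m and contact force between clamp_bar and scale above 1 N and value of joint hook above 0.01 m and angle between clamp_bar's own z axis and vertical below 0.2 rad and contact force between clamp_bar and the fingers below 0.05 N and contact force between clamp_bar and the arm below 0.05 N and linear speed of clamp_bar below 0.03 m/s and angular speed of clamp_bar below 0.3 rad/s and value of joint record below 0.002 m).
It fails at once if the record button was pressed (over 3 mm) before the bar hung freely and still (under 30 mm/s and 0.3 rad/s) (value of joint record above 0.003 m and not ((distance between bar_eye and hook_seat below 0.02 m and contact force between clamp_bar and scale above 1 N and value of joint hook above 0.01 m and angle between clamp_bar's own z axis and vertical below 0.2 rad and contact force between clamp_bar and the fingers below 0.05 N and contact force between clamp_bar and the arm below 0.05 N) and linear speed of clamp_bar below 0.03 m/s and angular speed of clamp_bar below 0.3 rad/s)).
It fails at once if the hook was driven down more than 58 mm, to its end stop (bar dropped or pulled on it) (value of joint hook above 0.058 m).
It fails at once if a bystander was pushed more than 30 mm (distance of any of dish, objective, plain_bar, driver, bottle, beaker, canister from where it was at the start of the episode above 0.03 m).
It also fails if it takes over 70 s, if anything falls off the work surface, if the arm or the gripper's body presses on something with over 40 N, if the wrist force passes 120 N, or if a joint passes its speed limit or range.

## Robot

A 7-joint arm with a two-finger parallel gripper is mounted at the origin on the work surface. World frame = base frame: x ahead of the robot, y to its left, z up, the work surface at z = 0. Lengths are in m, angles in rad, forces in N, time in s.
With the tool pointing down it reaches from about 0.425 to 0.8 m from the base axis. Payload 8.3 kg.
Tool frame: the origin (TCP) lies at the very end of the fingers, on their centre line; the grasp point (between the pads) lies 19 mm behind it; z points along the fingers, y is the line along which they close (so a half turn about z gives the same grasp; the last joint's range is limited). The gripper opens to 85 mm and grips with 20 to 120 N. Pads are 22 mm wide; open, the fingers measure 114 mm over their backs; the gripper's body (76 mm by 85 mm) begins 54 mm behind the grasp point. The pads swing forward as they close: fully open they stand 13 mm farther back than shut.
Start: joints at [-1.212, 0.383, 0.016, 1.37, -0.006, 1.388, -0.046], TCP at [0.256, 0.57, 0.231] pointing down, gripper open.
Joint ranges: [-2.95, 2.95], [-0.25, 2.06], [-1.52, 1.56], [0.18, 2.33], [-1.44, 4.58], [0.02, 2.06], [-3.01, 3.01]. Speed limits (rad/s): [2.39, 2.39, 3.01, 3.01, 3.14, 3.14, 3.14].

## Interface

Orientations are given as a rotation vector (axis times angle).
In Python, from plant import * gives the robot as it stands.
- The arm moves only by the tool apply_moves, never from a script. Its argument "moves" is a list of rows, each a list of 5 numbers: the opening, from -1 (shut) to 1 (fully open), then the shift along the world's x, y, z in units of 100 mm (1.0 is 100 mm), then the turn about the world's z in units of 90 degrees (1.0 is 90 degrees). In form: [[jaw, tx, ty, tz, twist], ...]. A call has 1 to 12 rows; each row is the pose to reach, as a shift and turn from the pose commanded when the call began; what a row does not reach only later rows make up. A row lasts 1/8 s, in which the tool goes at most 62.5 mm and 10.7 degrees, less where a joint would pass 70% of its speed; a pose out of reach is approached as far as the arm can. A call with a number of a shift or a turn outside -1 to 1 is refused whole. A call with a gripper value outside its range is refused whole. The fingers move at their own pace and stop on an object; the grip force is fixed at half the most. Time passes only in rows, so rows that repeat a pose let the fingers close. It gives the time, the measured TCP pose, the force, the opening and the grip force at its end, in the units of the state.
- state(): the state, without advancing time (a new reading comes with each control period).
- grab_frame(name): name is "side" or "top" or "wrist"; returns the picture (384x512x3 uint8, red, green, blue); there is no depth.
- camera_info(name): a dict with "fx", "fy", "cx", "cy" (pixels), "rvec" (rotation vector, rad) and "tvec" (3), from world to camera coordinates, as OpenCV has them; the wrist camera has in their place "tool_from_camera" (4x4, takes a point from camera to tool coordinates, whose origin is the TCP and whose axes are the flange's). Camera axes: x right, y down, z forward; pixel columns grow to the right and rows downward; lengths in m; the calibration is good to about 2 mm. A picture is of the moment at which its call begins: read the wrist's pose just before it. camera_info takes no time and is no camera call.
- close_job(): hands the job in; it is judged then, once.
The state is a dict: "time_s": time; "joint_pos": joint angles; "qd": joint speeds; "effort": joint torques, N m; "tool_pos": TCP position; "tcp_rot": TCP orientation; "contact_force": force on the tool from outside, world axes, zero at the start; "torque": the same for the moment, N m; "opening": finger opening in m; "gripper_force": force on a finger pad.
Only numpy, scipy, OpenCV 4.12 (cv2) and the standard library are available. Lean on these libraries where they do the work, as an engineer would, in place of code of your own. Each camera call takes 0.05 s, during which the arm holds its last target. There are 200 camera calls.

## Working session

There is one attempt and no reset: what is moved stays moved. The work goes in short steps, Python scripts to look and compute and a tool call to move; the robot and the scene stay as the last step left them, time stands still between calls to the robot, and variables do not carry over. Pictures are saved under pics/ and viewed, at most 11 in all, crops included, and the job is handed in when it is done.

Besides the shell and the picture viewer there is one more tool, called after "Emit:" as name(argument=value, ...) on one line, values as JSON. apply_moves: Moves the arm, as the interface text tells. Its arguments: {"type":"object","properties":{"moves":{"type":"array"}},"required":["moves"]}

```bash
ls; mkdir -p pics; python3 - <<'E'
from plant import *
import cv2,numpy as np
for n in("side","top"):
    f=grab_frame(n); cv2.imwrite(f"pics/{n}0.png",f[:,:,::-1])
    print(n,camera_info(n))
print(camera_info("wrist"));print(state())
E
```

```text
pics
side {'fx': 453.891139516716, 'fy': 453.891139516716, 'cx': 259.45762602666593, 'cy': 188.02798931893452, 'rvec': array([ 2.2704871 , -0.1693501 ,  0.08870774]), 'tvec': array([-0.48652201,  0.17596264,  1.30753513])}
top {'fx': 349.68505971765404, 'fy': 349.68505971765404, 'cx': 254.6506075209168, 'cy': 187.743053953731, 'rvec': array([ 2.08842977, -2.12749816,  0.23577753]), 'tvec': array([-0.00786237,  0.51931418,  1.23682654])}
{'fx': 292.862485610871, 'fy': 292.862485610871, 'cx': 259.02631708816926, 'cy': 191.6977033749724, 'tool_from_camera': array([[ 2.13521894e-04, -9.59009671e-01, -2.83373263e-01,
         7.21565244e-02],
       [ 9.99999938e-01,  1.25022362e-04,  3.30391886e-04,
         6.99569267e-04],
       [-2.81421019e-04, -2.83373315e-01,  9.59009638e-01,
        -1.42766204e-01],
       [ 0.00000000e+00,  0.00000000e+00,  0.00000000e+00,
         1.00000000e+00]])}
{'time_s': 0.1, 'joint_pos': array([-1.21187909,  0.38418517,  0.01635601,  1.37102099, -0.00629304,
        1.38820624, -0.04647284]), 'qd': array([-9.48348302e-04, -1.71084117e-03, -9.39034268e-04, -1.68804031e-03,
       -6.33880101e-05, -8.01508603e-04,  1.13911916e-03]), 'effort': array([ 4.01097292e-03, -6.29136014e+01,  8.48432332e-01, -3.72755921e+01,
        1.70223479e-02,  1.04098654e-02, -2.15804317e-05]), 'tool_pos': array([0.25566191, 0.56982989, 0.23037205]), 'tcp_rot': array([-6.57446699e-01, -3.07167577e+00,  2.72768368e-03]), 'contact_force': array([-0.41085676,  0.56183389,  0.01011752]), 'torque': array([-0.01792224, -0.01164322, -0.02610386]), 'gripper_force': 0.0, 'opening': 0.08545732956593854}
```

View pics/side0.png

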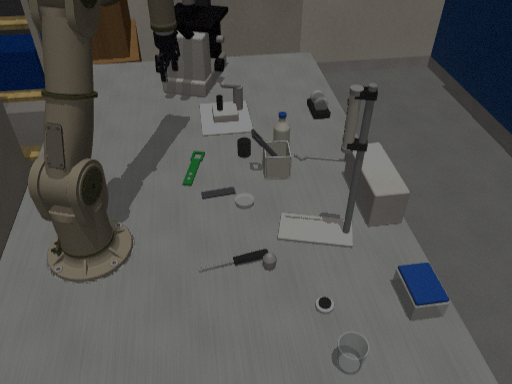

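View pics/top0.png

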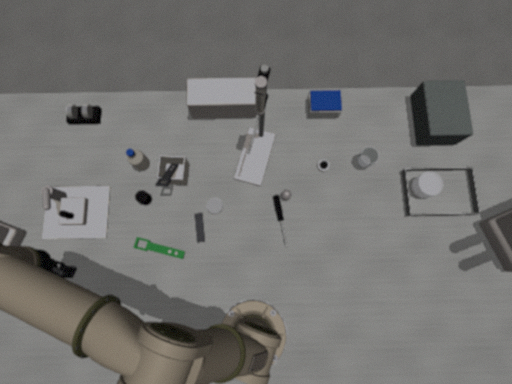

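```bash
cat > h.py <<'E'
import numpy as np,cv2
from plant import *
def P(n,pts):
    c=camera_info(n);K=np.array([[c['fx'],0,c['cx']],[0,c['fy'],c['cy']],[0,0,1]])
    return cv2.projectPoints(np.array(pts,float).reshape(-1,1,3),c['rvec'],c['tvec'],K,None)[0].reshape(-1,2)
def ray(n,uv):
    c=camera_info(n);R=cv2.Rodrigues(c['rvec'])[0]
    d=R.T@np.array([(uv[0]-c['cx'])/c['fx'],(uv[1]-c['cy'])/c['fy'],1]);return -R.T@c['tvec'],d
def onz(n,uv,z):
    o,d=ray(n,uv);return o+d*(z-o[2])/d[2]
def tri(a,b): # a,b=(cam,uv)
    o1,d1=ray(*a);o2,d2=ray(*b);s=np.linalg.lstsq(np.c_[d1,-d2],o2-o1,rcond=None)[0]
    p,q=o1+s[0]*d1,o2+s[1]*d2;return (p+q)/2,np.linalg.norm(p-q)
E
python3 - <<'E'
from h import *
s=cv2.imread("pics/side0.png");t=cv2.imread("pics/top0.png")
def crop(im,x,y,w,h,W,H):return cv2.resize(im[y:y+h,x:x+w],(W,H),interpolation=cv2.INTER_CUBIC)
m=np.zeros((600,800,3),np.uint8)
m[:300,:400]=crop(s,235,110,80,60,400,300)
m[:300,400:]=crop(t,120,140,80,60,400,300)
m[300:,:400]=crop(s,270,80,132,165,240,300)[:, :].copy() if 0 else crop(s,280,85,100,75,400,300)
m[300:,400:]=crop(t,215,60,80,60,400,300)
cv2.imwrite("pics/m1.png",m)
m=np.zeros((600,800,3),np.uint8)
m[:300,:400]=crop(s,270,190,100,75,400,300)
m[:300,400:]=crop(t,220,110,100,75,400,300)
m[300:,:400]=crop(s,300,270,80,60,400,300)
m[300:,400:]=crop(t,290,140,80,60,400,300)
cv2.imwrite("pics/m2.png",m)
E
```

```text
(no output)
```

View pics/m1.png

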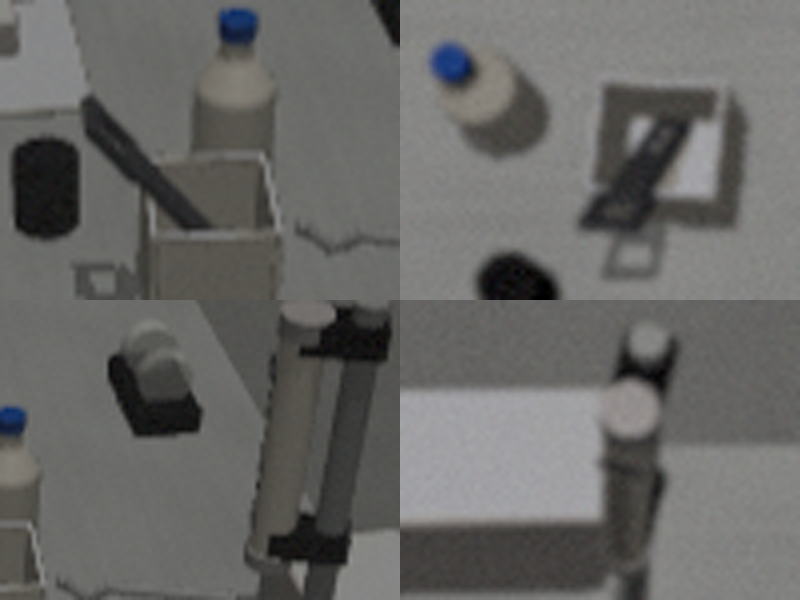

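View pics/m2.png

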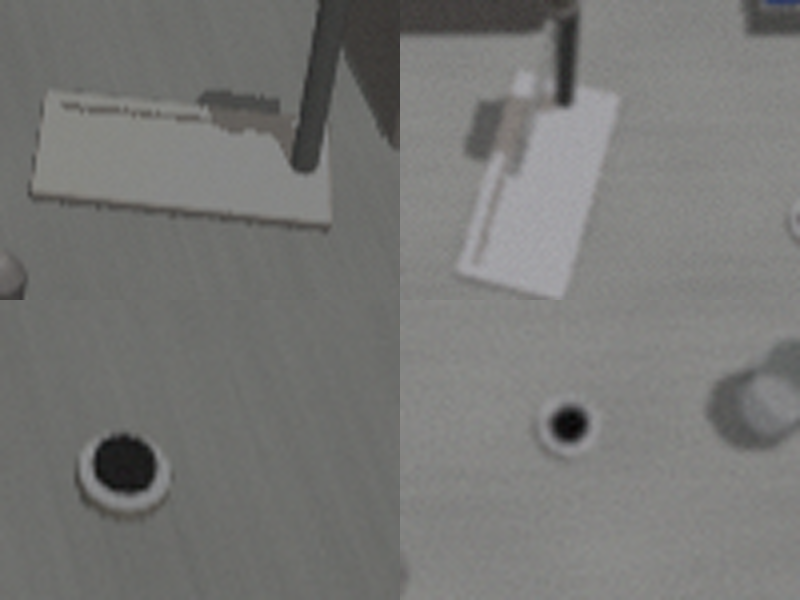

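```bash
python3 - <<'E'
from h import *
np.set_printoptions(precision=4,suppress=True)
print("cams",ray('side',(0,0))[0],ray('top',(0,0))[0])
print("hook dip side@.2615",onz('side',(301.2,159.6),.2615),"tip@.2735",onz('side',(294.6,155.6),.2735))
print("coltop",onz('top',(265,68),.49))
for uv in [(234.5,177),(260.5,184.5),(274.5,133.75),(250.5,128)]:print("plate top",onz('top',uv,.012))
for uv in [(281.5,212.5),(277.5,238),(352.5,246)]:print("plate side",onz('side',uv,.012))
for uv in [(264.6,142),(288,140.4),(291.4,156.4),(265,156.4)]:print("binrim side",onz('side',uv,.095))
for uv in [(160.4,157),(187,157),(184,180.),(158,180)]:print("binrim top?",onz('top',uv,.095))
print("rec top",onz('top',(324,165),.022),"side",onz('side',(325,303),.022))
# head end centre
print("head",tri(('top',(161.5,185.5)),('side',(252.6,130.3))))
for uv in [(156.2,185),(166.2,186.5)]:
  for z in(.15,.165):print("head corners top",z,onz('top',uv,z))
E
```

```text
cams [ 0.3396 -0.9448  0.9845] [ 0.2389 -0.0091  1.32  ]
hook dip side@.2615 [ 0.6017 -0.0054  0.2615] tip@.2735 [ 0.584  -0.0012  0.2735]
coltop [ 0.7452 -0.0479  0.49  ]
plate top [0.5729 0.0591 0.012 ]
plate top [ 0.5414 -0.0405  0.012 ]
plate top [ 0.747  -0.1007  0.012 ]
plate top [ 0.773  -0.0058  0.012 ]
plate side [0.5706 0.059  0.012 ]
plate side [ 0.5386 -0.046   0.012 ]
plate side [ 0.7468 -0.1083  0.012 ]
binrim side [0.5597 0.3275 0.095 ]
binrim side [0.6413 0.3257 0.095 ]
binrim side [0.6339 0.2328 0.095 ]
binrim side [0.5476 0.2451 0.095 ]
binrim top? [0.6321 0.3252 0.095 ]
binrim top? [0.6303 0.228  0.095 ]
binrim top? [0.5439 0.2368 0.095 ]
binrim top? [0.5456 0.3305 0.095 ]
rec top [ 0.6118 -0.287   0.022 ] side [ 0.6145 -0.2935  0.022 ]
head (array([0.5115, 0.2987, 0.1647]), np.float64(0.005418684091096914))
head corners top 0.15 [0.5142 0.3206 0.15  ]
head corners top 0.165 [0.5107 0.3164 0.165 ]
head corners top 0.15 [0.5083 0.2862 0.15  ]
head corners top 0.165 [0.5049 0.2824 0.165 ]
```

Candidates: dark bar leaning in the bin (side 265,143, with its eye visible), green look-alike (side 193,168) and plain bar (side 218,193). I choose the dark one in the bin. The m1 crop confirms it: eye in the head, out over the −x rim. The scale measurements agree, with the column 150 mm from the dip at yaw −0.29.

Emit:
apply_moves(moves=[[1,0.3,-0.33,0.1,0.05],[1,0.6,-0.66,0.1,0.1],[1,0.9,-1,0.1,0.15]])

```text
time_s: 0.48
tool_pos: [0.3465, 0.4691, 0.2409]
tcp_rot: [-0.287, -3.128, 0.001]
contact_force: [0.7, -0.5, -0.6]
opening: 0.0855
gripper_force: 0.0
```

Emit:
apply_moves(moves=[[1,0.3,-0.33,0.1,0.04],[1,0.6,-0.66,0.2,0.04],[1,0.9,-1,0.3,0.04],[1,0.9,-1,0.3,0.04]])

```text
time_s: 0.98
tool_pos: [0.4394, 0.3662, 0.272]
tcp_rot: [0.206, 3.133, -0.001]
contact_force: [0.3, 0.4, 0.4]
opening: 0.0856
gripper_force: 0.0
```

```bash
python3 - <<'E'
from h import *
np.set_printoptions(precision=4,suppress=True)
s=state();print(s['tool_pos'],s['tcp_rot'],s['time_s'])
f=grab_frame("wrist")[:,:,::-1];cv2.imwrite("pics/w1.png",f)
print("bottle",onz('top',(137.4,157.6),.11),"cap",onz('top',(130.4,152.4),.15),'canister',onz('top',(143,197),.06))
E
```

```text
[0.4394 0.3662 0.272 ] [ 0.2058  3.1327 -0.0012] 0.975
bottle [0.6265 0.404  0.11  ] cap [0.6332 0.4159 0.15  ] canister [0.4911 0.3925 0.06  ]
```

View pics/w1.png

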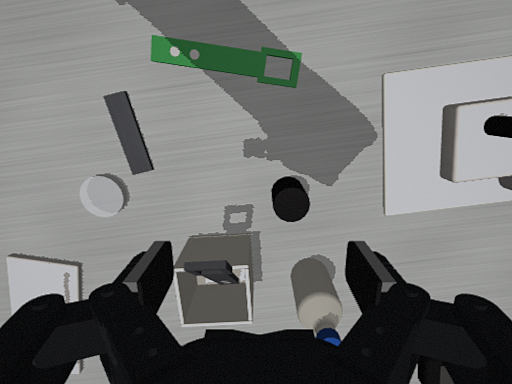

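w1 shows the bin at (215,285), the bar head seen nearly end-on at (207,268), the bottle at (320,290) and the canister at (291,198).

```bash
cat >> h.py <<'E'
def wray(uv,tp,tr):
    c=camera_info("wrist");T=c['tool_from_camera'];R=cv2.Rodrigues(np.array(tr,float))[0]
    d=np.array([(uv[0]-c['cx'])/c['fx'],(uv[1]-c['cy'])/c['fy'],1]);return R@T[:3,3]+tp,R@T[:3,:3]@d
def wproj(pts,tp,tr):
    c=camera_info("wrist");T=c['tool_from_camera'];R=cv2.Rodrigues(np.array(tr,float))[0]
    q=((np.array(pts)-tp)@R-T[:3,3])@T[:3,:3]
    return np.c_[c['fx']*q[:,0]/q[:,2]+c['cx'],c['fy']*q[:,1]/q[:,2]+c['cy']]
def wz(uv,z,tp,tr):
    o,d=wray(uv,tp,tr);return o+d*(z-o[2])/d[2]
E
python3 - <<'E'
from h import *
w=cv2.imread("pics/w1.png");cv2.imwrite("pics/m3.png",cv2.resize(w[228:332,165:265],None,fx=5.7,fy=5.7,interpolation=cv2.INTER_CUBIC))
E
```

```text
(no output)
```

View pics/m3.png

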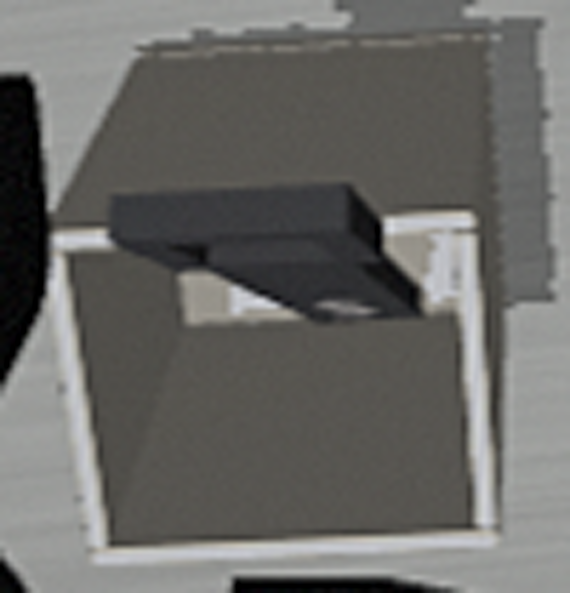

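```bash
cat > fit.py <<'E'
from h import *
from scipy.optimize import least_squares
from scipy.spatial.transform import Rotation as Ro
np.set_printoptions(precision=4,suppress=True)
tp=np.array([0.4394,0.3662,0.272]);tr=np.array([0.2058,3.1327,-0.0012])
px=lambda p:np.array(p)/5.7+[165,228]-.4
uv=px([(110,197),(350,184),(365,237),(115,243),(320,320),(420,310)])
obj=np.array([(-4,-21,190),(-4,21,190),(4,21,190),(4,-21,190),(4,-15,0),(4,15,0)])/1000
def pose(p):return Ro.from_euler('ZYX',[p[3],-p[4],p[5]]).as_matrix()
r=least_squares(lambda p:np.r_[(wproj(obj@pose(p).T+p[:3],tp,tr)-uv).ravel()/1.0,(p[2]-.008)/.002,(p[4]-.66)/.03,p[5]/.05],[.62,.29,.008,0,.66,0])
p=r.x;print("foot",p[:3],"yaw lean roll",p[3:]);print((wproj(obj@pose(p).T+p[:3],tp,tr)-uv))
for z in(.168,.18,.19):print(z,pose(p)@[0,0,z]+p[:3])
print("bin rim",[wz(q,.095,tp,tr)[:2] for q in px([(95,562),(497,540),(473,212),(50,235)])])
print("bin base",[wz(q,0,tp,tr)[:2] for q in px([(138,47),(492,36)])])
E
python3 fit.py
```

```text
foot [0.6274 0.2947 0.0083] yaw lean roll [-0.0726  0.6573 -0.0075]
[[ 0.8894  0.1373]
 [ 1.0379  0.2674]
 [-1.5397 -0.7384]
 [-0.3571  0.3688]
 [-0.6703 -0.4449]
 [ 0.6528  0.3642]]
0.168 [0.5251 0.3033 0.1413]
0.18 [0.5178 0.304  0.1508]
0.19 [0.5117 0.3045 0.1587]
bin rim [array([0.6325, 0.238 ]), array([0.6385, 0.3311]), array([0.5534, 0.3377]), array([0.5471, 0.2459])]
bin base [array([0.5468, 0.2431]), array([0.5561, 0.3388])]
```

Bar and bin agree (both yaw −0.07, foot by the +x wall). Going to the grip point.

Emit:
apply_moves(moves=[[1,0.3,-0.22,0,0.02],[1,0.6,-0.44,0,0.037],[1,0.86,-0.63,0,0.037],[1,0.86,-0.63,-0.3,0.037],[1,0.86,-0.63,-0.6,0.037],[1,0.86,-0.63,-0.8,0.037],[1,0.86,-0.63,-0.8,0.037]])

```text
time_s: 1.9
tool_pos: [0.5197, 0.308, 0.1889]
tcp_rot: [-0.099, -3.136, 0.004]
contact_force: [-0.4, -0.5, 0.1]
opening: 0.0851
gripper_force: 0.0
```

Emit:
apply_moves(moves=[[1,0,0,-0.25,0],[1,0,0,-0.5,0],[1,0,0,-0.7,0],[1,0,0,-0.7,0],[-1,0,0,-0.7,0],[-1,0,0,-0.7,0],[-1,0,0,-0.7,0],[-1,0,0,-0.7,0],[-1,0,0,-0.7,0],[-1,0,0,-0.7,0]])

```text
time_s: 3.15
tool_pos: [0.5224, 0.3069, 0.1227]
tcp_rot: [0.104, 3.139, 0.0]
contact_force: [-1.2, -1.9, 6.3]
opening: 0.0415
gripper_force: 59.5
```

```bash
python3 - <<'E'
from h import *
s=state();print(s)
w=grab_frame("wrist");sd=grab_frame("side")
m=np.zeros((384,800,3),np.uint8);m[:,:400]=w[:,56:456];m[:,400:]=cv2.resize(sd[105:185,225:308],(400,384))
cv2.imwrite("pics/g1.png",m[:,:,::-1])
E
```

```text
{'time_s': 3.15, 'joint_pos': array([-0.69717051,  0.41391171,  0.14851856,  1.58090248, -0.06481325,
        1.15056735,  0.96994251]), 'qd': array([ 0.00084865,  0.00164414,  0.0018407 ,  0.00089767,  0.00025242,
       -0.00127689, -0.00104485]), 'effort': array([ -0.74990312, -58.70801926,   1.93410516, -33.80927324,
        -0.38901561,  -1.09565053,   0.36476693]), 'tool_pos': array([0.52237285, 0.3068554 , 0.12265348]), 'tcp_rot': array([1.03981402e-01, 3.13878399e+00, 4.29472347e-04]), 'contact_force': array([-1.16984538, -1.87396019,  6.26180982]), 'torque': array([-0.79295838,  0.34765313, -0.35575528]), 'gripper_force': 59.519608287810115, 'opening': 0.041491003177320386}
```

View pics/g1.png

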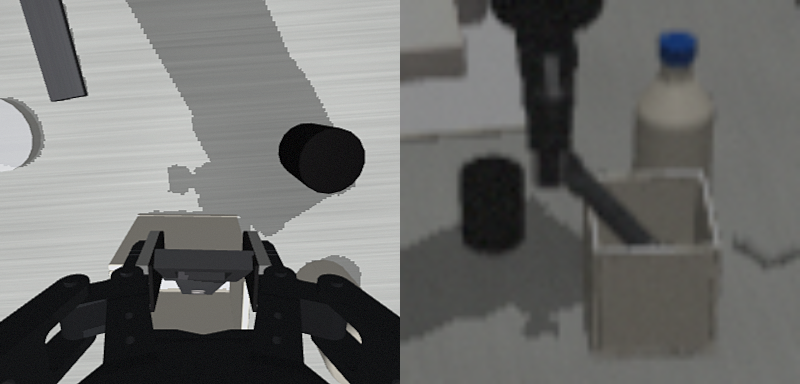

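Gripped across the head at 41.5 mm. Next I tip the bar upright on an arc about its foot.

Emit:
apply_moves(moves=[[-1,0.11,-0.01,0.1,0],[-1,0.23,-0.02,0.19,0],[-1,0.35,-0.025,0.26,0],[-1,0.46,-0.03,0.31,0],[-1,0.58,-0.04,0.36,0],[-1,0.71,-0.05,0.39,0],[-1,0.71,-0.05,0.39,0]])

```text
time_s: 4.12
tool_pos: [0.5936, 0.3022, 0.1604]
tcp_rot: [0.103, 3.14, 0.0]
contact_force: [-1.4, 0.6, -2.6]
opening: 0.0409
gripper_force: 63.6
```

Emit:
apply_moves(moves=[[-1,0.1,-0.007,0.02,0],[-1,0.2,-0.014,0.03,0],[-1,0.3,-0.02,0.04,0],[-1,0.3,-0.02,0.04,0],[-1,0.3,-0.02,0.04,0]])

```text
time_s: 4.75
tool_pos: [0.6232, 0.3001, 0.1642]
tcp_rot: [0.103, 3.139, -0.0]
contact_force: [-2.0, 0.7, -3.3]
opening: 0.0412
gripper_force: 64.6
```

```bash
python3 - <<'E'
from h import *
s=state();print(s['tool_pos'],s['tcp_rot'],s['contact_force'],s['torque'],s['opening'])
w=grab_frame("wrist");sd=grab_frame("side")
m=np.zeros((500,800,3),np.uint8);m[:384,:400]=w[:,56:456];m[:,400:]=cv2.resize(sd[85:185,240:320],(400,500))
cv2.imwrite("pics/g2.png",m[:,:,::-1])
E
```

```text
[0.6232149  0.30011882 0.16417296] [ 1.02574038e-01  3.13922973e+00 -2.43476927e-04] [-2.0304935   0.65749213 -3.3377398 ] [0.15223138 0.3699386  0.01202702] 0.041235099188096556
```

View pics/g2.png

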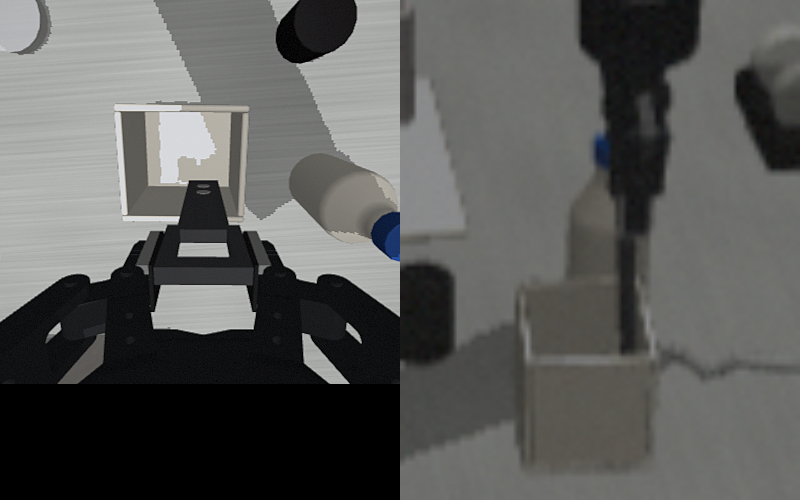

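Bar upright in the bin, foot at the +x wall (g2: shank vertical at 625,250–350). Drawing it out and moving to in front of the hook.

Emit:
apply_moves(moves=[[-1,-0.05,0,0.15,0],[-1,-0.1,0,0.3,0],[-1,-0.12,0,0.5,0],[-1,-0.12,0,0.7,0],[-1,-0.12,0,0.9,0],[-1,-0.12,0,1.0,0],[-1,-0.12,0,1.0,0]])

```text
time_s: 5.72
tool_pos: [0.6111, 0.3004, 0.2658]
tcp_rot: [0.102, 3.138, 0.002]
contact_force: [0.3, -1.3, -4.3]
opening: 0.0408
gripper_force: 64.7
```

Emit:
apply_moves(moves=[[-1,0,-0.1,0.1,0],[-1,-0.1,-0.3,0.1,-0.03],[-1,-0.25,-0.5,0.1,-0.06],[-1,-0.4,-0.7,0.1,-0.09],[-1,-0.55,-0.9,0.1,-0.12],[-1,-0.71,-1,0.1,-0.141]])

```text
time_s: 6.48
tool_pos: [0.5395, 0.1976, 0.2743]
tcp_rot: [-0.455, -3.108, 0.001]
contact_force: [0.6, 0.7, -3.1]
opening: 0.0408
gripper_force: 64.6
```

Emit:
apply_moves(moves=[[-1,0,-0.2,0,0],[-1,0,-0.4,0,0],[-1,0,-0.6,0,0],[-1,0,-0.8,0,0],[-1,0,-0.95,0,0],[-1,0,-1.0,0,0],[-1,0,-1.0,0,0]])

```text
time_s: 7.35
tool_pos: [0.5399, 0.1003, 0.2743]
tcp_rot: [-0.449, -3.109, -0.0]
contact_force: [0.3, 0.2, -3.2]
opening: 0.0408
gripper_force: 64.6
```

Emit:
apply_moves(moves=[[-1,0,-0.15,-0.05,0],[-1,0,-0.35,-0.1,0],[-1,0,-0.55,-0.15,0],[-1,0,-0.75,-0.19,0],[-1,0,-0.85,-0.19,0],[-1,0,-0.87,-0.19,0],[-1,0,-0.87,-0.19,0],[-1,0,-0.87,-0.19,0]])

```text
time_s: 8.35
tool_pos: [0.5399, 0.0142, 0.2553]
tcp_rot: [0.446, 3.11, 0.0]
contact_force: [-0.0, -0.0, -3.6]
opening: 0.0409
gripper_force: 64.5
```

```bash
python3 - <<'E'
from h import *
s=state();print(s['tool_pos'],s['tcp_rot'],s['contact_force'],s['torque'],s['opening'])
w=grab_frame("wrist");sd=grab_frame("side");cv2.imwrite("pics/w3raw.png",w[:,:,::-1]);cv2.imwrite("pics/s3raw.png",sd[:,:,::-1])
m=np.zeros((600,800,3),np.uint8);m[:,:450]=cv2.resize(w[184:384,184:334],(450,600),interpolation=cv2.INTER_CUBIC);m[:,450:]=cv2.resize(sd[100:220,270:340],(350,600),interpolation=cv2.INTER_CUBIC)
cv2.imwrite("pics/g3.png",m[:,:,::-1])
E
```

```text
[0.53990405 0.01421975 0.25533258] [4.46410621e-01 3.10970484e+00 4.55609059e-04] [-0.02295278 -0.00388175 -3.58299277] [-0.05944025 -0.02663377  0.00138295] 0.040945146947478236
```

View pics/g3.png

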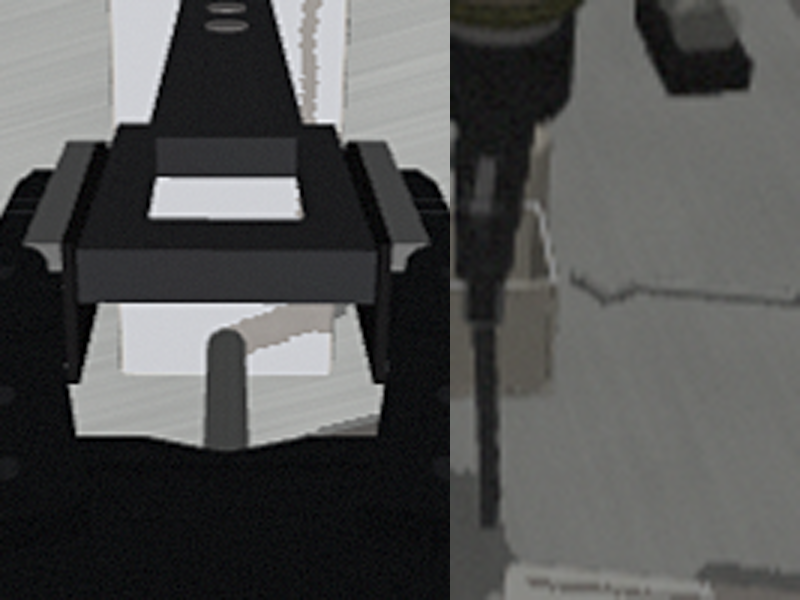

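```bash
python3 - <<'E'
from h import *
from scipy.optimize import least_squares
np.set_printoptions(precision=4,suppress=True)
tp=np.array([0.5399,0.01422,0.25533]);tr=np.array([.44641,3.1097,.0005])
uv=np.array([(78,250),(376,250),(80,303),(374,303),(147,218),(303,218),(120,125),(338,125),(158,137),(297,137)])/3+[184-.3,184-.3]
obj=np.array([(-4,-21,190),(-4,21,190),(4,-21,190),(4,21,190),(-4,-13,180),(-4,13,180),(-4,-21,138),(-4,21,138),(-4,-13,146),(-4,13,146)])/1e3
ys=-.285;Rz=cv2.Rodrigues(np.array([0,0,ys]))[0]
def tf(p,o):
    R=Rz@cv2.Rodrigues(np.array([0,p[3],0.]))[0]@cv2.Rodrigues(np.array([p[4],0,0.]))[0]
    return (o-[0,0,.168])@R.T+tp+Rz@[p[0],p[1],0]+[0,0,p[2]]
f=lambda p:(wproj(tf(p,obj),tp,tr)-uv).ravel()
r=least_squares(f,[0,0,.019,0,0]);print(r.x,abs(r.fun).max())
e=tf(r.x,np.array([[0,0,.18],[0,0,0]]));print("eye top, foot",e)
# hook: where does wrist see tip; dip from side
tip=np.array((226/3+184,330/3+184))
o,d=wray(tip,tp,tr);print("tip at ball z .274",o+d*(.274-o[2])/d[2])
dip=onz('side',(301.2,159.6),.2615);print(dip)
X=np.array([np.cos(ys),np.sin(ys)]);Y=np.array([-X[1],X[0]])
for q in(dip,onz('side',(294.2,155.2),.2735),o+d*(.274-o[2])/d[2]):print("rel eye fwd,lat",(q[:2]-e[0,:2])@X,(q[:2]-e[0,:2])@Y)
E
```

```text
[-0.001   0.001   0.011  -0.0507  0.0072] 3.0086464682510154
eye top, foot [[0.5386 0.0155 0.2783]
 [0.5477 0.0142 0.0985]]
tip at ball z .274 [0.5566 0.0103 0.274 ]
[ 0.6017 -0.0054  0.2615]
rel eye fwd,lat 0.06643970066692578 -0.002293491675420148
rel eye fwd,lat 0.04707157956764434 -0.0016842519309772344
rel eye fwd,lat 0.018804098612536558 4.6432709128993216e-05
```

```bash
python3 - <<'E'
from h import *
np.set_printoptions(precision=2,suppress=True)
s=cv2.imread("pics/s3raw.png")
for z in(.0985,.1085):
  for x in(.540,.548):print(z,x,P('side',[[x,.0142,z]]))
g=s[196:212,270:288].mean(2).astype(int);print("cols 270..287, rows 196..211");print(g)
g=s[162:200:6,264:284].mean(2).astype(int);print("rows 162.., cols 264..");print(g)
print(P('side',[[.54,.0142,z] for z in(.12,.15,.18,.2)]))
E
```

```text
0.0985 0.54 [[275.21 202.4 ]]
0.0985 0.548 [[277.92 202.14]]
0.1085 0.54 [[275.31 199.84]]
0.1085 0.548 [[278.03 199.58]]
cols 270..287, rows 196..211
[[ 71  73  73  72  73  73  33  34  26  42 108 109 110 109 108 109 111 109]
 [ 72  74  72  76  73  76  37  35  33  38  98 107 109 111 109 111 109 111]
 [ 71  71  71  71  74  72  37  36  36  38  90 108 109 111 109 109 110 110]
 [ 73  70  72  70  72  72  39  36  33  32  97 106 108 111 110 109 109 111]
 [ 74  72  73  69  73  74  36  36  35  47 108 107 108 111 110 110 110 110]
 [ 74  71  72  71  72  71  34  36  34  55 106 107 107 111 108 110 108 112]
 [ 73  75  74  70  71  71  40  33  35  56 107 109 106 109 110 111 111 109]
 [ 72  72  71  69  74  69  42  37  37  60 107 108 107 110 109 112 110 108]
 [ 75  71  68  70  71  73  40  35  38  65  93 107 106 107 111 109 111 111]
 [ 73  75  71  74  70  71  52  51  52  65  76 106 107 106 109 110 110 109]
 [ 73  74  72  73  73  69  70  70  70  74  76 108 107 107 108 111 110 110]
 [ 73  74  73  72  72  72  73  73  72  75  76 106 106 106 107 110 109 113]
 [ 73  71  73  73  72  72  71  75  74  75  73  93
[... 239 characters left out ...]
07 111 110]]
rows 162.., cols 264..
[[ 61  79  78  86  85  86  85  86  70  45  25  24  28  24  24  49  59  85
   86  86]
 [ 59  85  71  87  83  83  85  85  84  85  57  32  32  32  33  71  84  85
   85  85]
 [ 71  87  71  83  84  86  85  86  85  85  83  34  34  30  31  57  86  85
   83  86]
 [109 102 105 106 103 107 106 105 107 110 109  48  32  33  34  70 107 106
  108 107]
 [110 109 108 109 107 109 106 109 109 110 108  69  26  35  36  70 109 108
  111 109]
 [109 108 108 107 109 106 106 105 108 109 108  89  36  32  35  52 110 111
  108 111]
 [ 72  73  72  72  73  72  71  71  71  71  74  72  37  36  36  38  90 108
  109 111]]
[[275.43 196.86]
 [275.76 188.93]
 [276.09 180.75]
 [276.31 175.16]]
```

Emit:
apply_moves(moves=[[-1,0,0,0.04,0],[-1,0,0,0.08,0],[-1,0.05,-0.02,0.08,0],[-1,0.12,-0.04,0.08,0],[-1,0.2,-0.065,0.08,0],[-1,0.28,-0.09,0.08,0],[-1,0.36,-0.115,0.08,0],[-1,0.4,-0.13,0.08,0],[-1,0.4,-0.13,0.08,0]])

```text
time_s: 9.57
tool_pos: [0.58, 0.0, 0.2631]
tcp_rot: [-0.449, -3.109, 0.0]
contact_force: [0.2, 0.1, -3.1]
opening: 0.0411
gripper_force: 64.6
```

Emit:
apply_moves(moves=[[-1,0.06,-0.02,0,0],[-1,0.12,-0.035,0,0],[-1,0.18,-0.055,0,0],[-1,0.23,-0.07,0,0],[-1,0.23,-0.07,0,0],[-1,0.23,-0.07,0,0]])

```text
time_s: 10.32
tool_pos: [0.6028, -0.0068, 0.2633]
tcp_rot: [-0.449, -3.109, 0.0]
contact_force: [-0.4, -0.8, -2.4]
opening: 0.0409
gripper_force: 64.6
```

```bash
python3 - <<'E'
from h import *
s=state();print(s['tool_pos'],s['tcp_rot'],s['contact_force'],s['torque'],s['opening'])
sd=grab_frame("side");cv2.imwrite("pics/s4raw.png",sd[:,:,::-1])
c=lambda f:cv2.resize(f[110:230,280:360],(400,600),interpolation=cv2.INTER_CUBIC)
cv2.imwrite("pics/g4.png",c(sd)[:,:,::-1])
E
```

```text
[ 0.60276548 -0.00676387  0.26325363] [-4.48788486e-01 -3.10916301e+00  4.97007519e-05] [-0.43744437 -0.82988018 -2.3643701 ] [ 0.00171417  0.03204706 -0.00379409] 0.040925274661699124
```

View pics/g4.png

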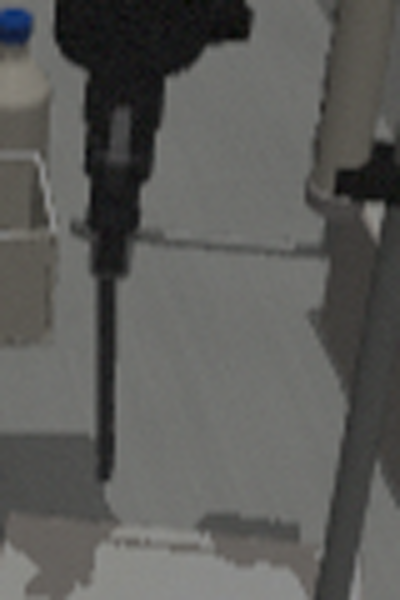

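g4 shows the eye threaded: tip ball to the left of the head (75,228), level arm to the right. Lowering slowly.

Emit:
apply_moves(moves=[[-1,0,0,-0.04,0],[-1,0,0,-0.08,0],[-1,0,0,-0.12,0],[-1,0,0,-0.16,0],[-1,0,0,-0.2,0],[-1,0,0,-0.22,0],[-1,0,0,-0.24,0],[-1,0,0,-0.26,0],[-1,0,0,-0.28,0],[-1,0,0,-0.3,0],[-1,0,0,-0.3,0],[-1,0,0,-0.3,0]])

```text
time_s: 11.88
tool_pos: [0.6029, -0.0068, 0.2334]
tcp_rot: [0.449, 3.109, -0.0]
contact_force: [0.5, -0.4, -2.2]
opening: 0.041
gripper_force: 64.6
```

Emit:
apply_moves(moves=[[-1,0,0,-0.02,0],[-1,0,0,-0.04,0],[-1,0,0,-0.06,0],[-1,0,0,-0.08,0],[-1,0,0,-0.08,0],[-1,0,0,-0.08,0]])

```text
time_s: 12.62
tool_pos: [0.6029, -0.0068, 0.2254]
tcp_rot: [0.449, 3.109, -0.0]
contact_force: [0.7, 0.7, -0.8]
opening: 0.0406
gripper_force: 64.7
```

Emit:
apply_moves(moves=[[-1,0,0,-0.02,0],[-1,0,0,-0.04,0],[-1,0,0,-0.05,0],[-1,0,0,-0.05,0],[-1,0,0,-0.05,0]])

```text
time_s: 13.25
tool_pos: [0.6029, -0.0068, 0.2204]
tcp_rot: [0.449, 3.109, -0.0]
contact_force: [1.1, -0.3, 0.2]
opening: 0.0408
gripper_force: 64.7
```

```bash
python3 - <<'E'
from h import *
F=[]
for i in range(6):
    sd=grab_frame("side");F.append(state()['contact_force'])
print(np.mean(F,0),state()['tool_pos'],state()['torque'])
cv2.imwrite("pics/s5raw.png",sd[:,:,::-1])
# hook arm rows at column ~ 325..330, before/after
for n in("s4raw","s5raw"):
    s=cv2.imread(f"pics/{n}.png").mean(2)
    print(n,[int(145+s[145:185,u].argmin()) for u in(312,318,324,330,336)])
for d in(0,.01,.02,.03):
    X=np.array([np.cos(-.285),np.sin(-.285)]);q=np.array([.602,-.0055])
    print(d,P('side',[[*(q+X*x),.2715-d] for x in(.03,.06,.08)]).round(1).tolist())
E
```

```text
[ 1.38107361 -0.21401195  0.1011335 ] [ 0.6028633  -0.00680781  0.22031327] [-0.01765834 -0.21228858  0.03026296]
s4raw [157, 158, 159, 159, 160]
s5raw [164, 165, 166, 166, 167]
0 [[313.0, 157.5], [324.4, 158.5], [332.0, 159.2]]
0.01 [[312.6, 160.6], [324.0, 161.6], [331.6, 162.2]]
0.02 [[312.3, 163.6], [323.6, 164.6], [331.2, 165.2]]
0.03 [[312.0, 166.6], [323.3, 167.5], [330.8, 168.2]]
```

Emit:
apply_moves(moves=[[-1,0.015,-0.005,0,0],[-1,0.03,-0.01,0,0],[-1,0.03,-0.01,0,0],[-1,0.03,-0.01,0,0]])

```text
time_s: 14.05
tool_pos: [0.6054, -0.0076, 0.22]
tcp_rot: [-0.448, -3.108, 0.0]
contact_force: [-3.9, 1.9, -0.0]
opening: 0.0406
gripper_force: 64.9
```

```bash
python3 - <<'E'
from h import *
F=[]
for i in range(6):
    grab_frame("side");F.append(state()['contact_force'])
print(np.mean(F,0),state()['tool_pos'],state()['torque'])
E
```

```text
[-4.73315339  1.64563179  0.14103099] [ 0.60546828 -0.00760339  0.22011483] [0.35533462 1.0040032  0.06583995]
```

Emit:
apply_moves(moves=[[-1,-0.01,0.003,0,0],[-1,-0.02,0.006,0,0],[-1,-0.02,0.006,0,0],[-1,-0.02,0.006,0,0]])

```text
time_s: 14.85
tool_pos: [0.6044, -0.0075, 0.2206]
tcp_rot: [0.449, 3.108, -0.0]
contact_force: [2.8, -0.7, 0.1]
opening: 0.0409
gripper_force: 64.9
```

```bash
python3 - <<'E'
from h import *
F=[]
for i in range(6):
    grab_frame("side");F.append(state()['contact_force'])
print(np.mean(F,0),state()['tool_pos'],state()['torque'])
E
```

```text
[ 3.84728587 -0.28998804  0.08705605] [ 0.60415753 -0.00735521  0.22043936] [-0.10749485 -0.79031031 -0.03766178]
```

Emit:
apply_moves(moves=[[-1,0.005,-0.002,0,0],[-1,0.01,-0.003,0,0],[-1,0.01,-0.003,0,0],[0.2,0.01,-0.003,0,0],[0.5,0.01,-0.003,0,0],[1,0.01,-0.003,0,0],[1,0.01,-0.003,0,0],[1,0.01,-0.003,0,0],[1,0.01,-0.003,0,0],[1,0.01,-0.003,0,0],[1,0.01,-0.003,0,0],[1,0.01,-0.003,0,0]])

```text
time_s: 16.65
tool_pos: [0.6048, -0.0075, 0.2203]
tcp_rot: [-0.449, -3.109, 0.0]
contact_force: [-1.0, 0.3, 0.4]
opening: 0.0851
gripper_force: 0.0
```

```bash
python3 - <<'E'
from h import *
print(state()['contact_force'],state()['opening'])
L=[]
for i in range(8):
    s=grab_frame("side");g=s.mean(2)
    # foot centroid: dark pixels in bar region
    r=g[185:215,290:315];ys,xs=np.nonzero(r<50);L.append((round(xs.mean()+290,2),ys.max()+185,int(145+g[145:195,324].argmin())))
print(L);cv2.imwrite("pics/s6raw.png",s[:,:,::-1])
E
```

```text
[-0.96708675  0.33841209  0.40908429] 0.08505325583013833
[(np.float64(298.44), np.int64(213), 165), (np.float64(298.38), np.int64(214), 165), (np.float64(298.39), np.int64(214), 166), (np.float64(298.4), np.int64(214), 165), (np.float64(298.4), np.int64(214), 165), (np.float64(298.4), np.int64(214), 165), (np.float64(298.37), np.int64(214), 165), (np.float64(298.39), np.int64(214), 165)]
```

Bar hangs still, foot at (298,214) with no change over 0.4 s. Backing away along −x of the scale.

Emit:
apply_moves(moves=[[1,-0.05,0.015,0,0],[1,-0.12,0.035,0,0],[1,-0.2,0.06,0,0],[1,-0.3,0.09,0,0],[1,-0.4,0.12,0,0],[1,-0.55,0.16,0,0],[1,-0.7,0.205,0,0],[1,-0.85,0.25,0,0],[1,-1.0,0.29,0,0],[1,-1.0,0.29,0,0]])

```text
time_s: 18.3
tool_pos: [0.5039, 0.022, 0.2206]
tcp_rot: [0.447, 3.109, 0.001]
contact_force: [1.3, -1.5, 0.1]
opening: 0.0854
gripper_force: 0.0
```

Emit:
apply_moves(moves=[[1,0,-0.2,0,0],[-1,0,-0.5,0,0],[-1,0,-0.8,0,0],[-1,0,-1,0,0],[-1,0,-1,0,0]])

```text
time_s: 18.92
tool_pos: [0.5049, -0.0803, 0.2203]
tcp_rot: [0.454, 3.108, -0.001]
contact_force: [-1.2, 0.1, 0.4]
opening: 0.0125
gripper_force: 0.0
```

Emit:
apply_moves(moves=[[-1,0,-0.3,0,0],[-1,0,-0.7,0,0],[-1,0,-1,0,0],[-1,0,-1,0,0]])

```text
time_s: 19.42
tool_pos: [0.5047, -0.1801, 0.2203]
tcp_rot: [0.454, 3.109, -0.001]
contact_force: [-0.4, 0.2, 0.7]
opening: 0.0002
gripper_force: 0.0
```

Emit:
apply_moves(moves=[[-1,0.1,-0.3,0,0],[-1,0.3,-0.7,0,0],[-1,0.5,-1,0,0],[-1,0.8,-1,0,0],[-1,0.8,-1,0,0],[-1,0.8,-1,0,0]])

```text
time_s: 20.18
tool_pos: [0.5851, -0.277, 0.2198]
tcp_rot: [-0.446, -3.109, -0.001]
contact_force: [0.3, 0.8, -0.1]
opening: -0.0001
gripper_force: 0.0
```

```bash
python3 - <<'E'
from h import *
np.set_printoptions(precision=4,suppress=True)
s=state();tp,tr=s['tool_pos'],s['tcp_rot'];w=grab_frame("wrist");sd=grab_frame("side")
print(tp,tr,s['contact_force'],s['opening'])
print("pred",wproj(np.array([[.613,-.290,.022]]),tp,tr))
g=w.mean(2);print(w.shape)
u,v=wproj(np.array([[.613,-.290,.022]]),tp,tr)[0]
# white housing / black cap near prediction
v0,u0=int(max(v-45,0)),int(u-45);r=g[v0:v0+90,u0:u0+90]
n,l,st,c=cv2.connectedComponentsWithStats((r<50).astype(np.uint8))
for i in range(1,n):
    if st[i,4]>60:print("dark",st[i],c[i]+[u0,v0],wz(c[i]+[u0,v0],.022,tp,tr))
n,l,st,c=cv2.connectedComponentsWithStats((g>195).astype(np.uint8))
for i in range(1,n):
    if st[i,4]>200:print("white",st[i],c[i],wz(c[i],.018,tp,tr))
gg=sd.mean(2);r=gg[185:220,290:315];ys,xs=np.nonzero(r<50);print("bar foot",xs.mean()+290,ys.max()+185)
m=np.hstack([cv2.resize(w,(400,300)),cv2.resize(sd[100:220,250:410],(400,300))]);cv2.imwrite("pics/g6.png",m[:,:,::-1])
E
```

```text
[ 0.5851 -0.277   0.2198] [-0.446  -3.1088 -0.0009] [ 0.3112  0.7547 -0.0821] -8.6793955159023e-05
pred [[254.446  193.3456]]
(384, 512, 3)
dark [ 37  33  25  25 485] [258.0577 193.0474] [ 0.6139 -0.2857  0.022 ]
white [241 175  35  35 375] [258.0507 190.0267] [ 0.6113 -0.285   0.018 ]
bar foot 307.37179487179486 214
```

View pics/g6.png

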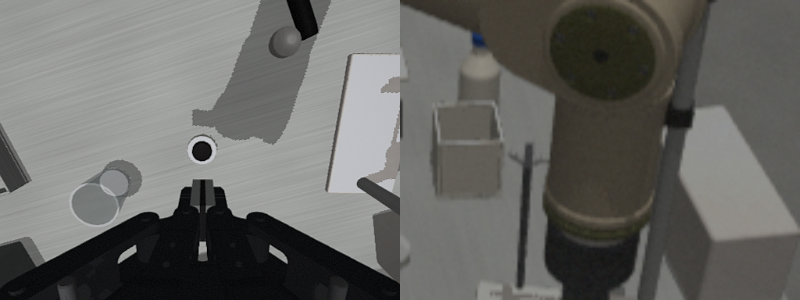

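g6: button in the wrist view at (258,193), measured at (0.613,−0.286). The bar still hangs straight in the hook (side crop 527,140–285). Pressing.

Emit:
apply_moves(moves=[[-1,0.28,-0.09,-0.2,0],[-1,0.28,-0.09,-0.6,0],[-1,0.28,-0.09,-1.0,0],[-1,0.28,-0.09,-1.0,0],[-1,0.28,-0.09,-1.0,0]])

```text
time_s: 20.9
tool_pos: [0.6134, -0.2878, 0.1225]
tcp_rot: [0.449, 3.107, -0.001]
contact_force: [0.4, -0.5, 0.4]
opening: -0.0
gripper_force: 0.0
```

Emit:
apply_moves(moves=[[-1,0,0,-0.3,0],[-1,0,0,-0.6,0],[-1,0,0,-0.8,0],[-1,0,0,-0.9,0],[-1,0,0,-0.9,0]])

```text
time_s: 21.52
tool_pos: [0.613, -0.2876, 0.0306]
tcp_rot: [0.449, 3.109, -0.0]
contact_force: [1.1, 0.6, 0.0]
opening: -0.0003
gripper_force: 0.0
```

Emit:
apply_moves(moves=[[-1,0,0,-0.05,0],[-1,0,0,-0.09,0],[-1,0,0,-0.12,0],[-1,0,0,-0.15,0],[-1,0,0,-0.16,0],[-1,0,0,-0.16,0]])

```text
time_s: 22.28
tool_pos: [0.6134, -0.2877, 0.0161]
tcp_rot: [0.448, 3.108, -0.0]
contact_force: [-4.3, 2.1, 12.4]
opening: 0.0001
gripper_force: 6.6
```

Bottomed out: tip at 16.1 mm, 12 N. Releasing upward.

Emit:
apply_moves(moves=[[-1,0,0,0.1,0],[-1,0,0,0.4,0],[-1,0,0,0.8,0],[-1,0,0,1.0,0],[-1,0,0,1.0,0],[-1,0,0,1.0,0]])

```text
time_s: 23.02
tool_pos: [0.612, -0.2869, 0.1125]
tcp_rot: [-0.448, -3.107, -0.001]
contact_force: [0.1, 0.3, -0.1]
opening: 0.0
gripper_force: 0.0
```

```bash
python3 - <<'E'
from h import *
a=[grab_frame("side") for _ in range(5)]
g=[f.mean(2) for f in a]
for x in g:
    r=x[150:215,288:306];ys,xs=np.nonzero(r<50);print(len(xs),xs.mean().round(2)+288,ys.mean().round(2)+150)
print(state()['tool_pos'],state()['time_s'])
E
```

```text
123 298.59 188.14
130 298.15 185.87
121 298.64 188.39
125 298.54 187.82
124 298.52 187.69
[ 0.61238497 -0.28719019  0.11313607] 23.275
```

Bar still hanging motionless; handing in.

```bash
python3 -c "
from plant import *
print(close_job())"
```

```text
the job is handed in; nothing more can be done
None
```

The clamp bar hangs still by its eye in the hook's dip, the record button was pressed fully down and released, no bystander was touched as far as I could tell, and the job is handed in at about 23 s; the hand-in returned no verdict.

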